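Hang the coin case on the display rail's side hooks

TASK

Lift the coin case out of its slotted wooden foot and hang it by its two top rings on the two hooks of the display rail: bring it in from the hooks' open side, feel for where the hooks are, and lower it gently until both rings lie in the bottoms of the hooks and the hooks carry it, and only then let go. Never push or knock hard against the rail or its hooks, and do not let the case drop onto them. Leave the other things on the table where they are.

Things in the scene. Friction and masses are not known exactly. Their poses are not given: they have to be found in the camera images.
- case_center (a point): Centre (half-way up, mid thickness) of the coin case, an upright dark wooden frame 280 mm wide (its y axis), 150 high (z, up), 18 thick (x), 0.44 to 0.72 kg: a solid rim 25 mm wide round a red panel with coins on both faces (either may face out). Top edge 75 mm above this point: grip it there, mid-width, across the 18 mm. It starts upright in the foot's slot, its lower edge 10 mm above the table.
- ring_left (a point): Centre of the steel ring on the case's top edge at its y = +120 mm, 94.5 mm above the case's centre. Round 24 mm hole, wire 4.5 mm thick; the hole faces along the case's y axis (sideways along the frame).
- ring_right (a point): Centre of the same kind of ring on the case's top edge at its y = -120 mm.
- foot: Fixed wooden foot, 70 mm (x) by 190 mm (y) by 26 mm high, with a slot 21 mm wide along its y axis, 16 mm deep, in which the case stands. Origin: centre of its underside.
- stand: Fixed display rail on the table; origin on the table under the rail's middle, y along the rail, z up, hooks on its -x side. Level aluminium rail 390 long, 20 deep, 30 high, centred 233.5 mm up, on posts at y = +-185 mm; feet 12 high reach from x = -100 to +100 mm. A steel bar (275 long, 26 high, front face at x = -15 mm) clamped to the rail carries two hooks of 6 mm wire, ends pointing to -y.
- hang (a point): Fixed point of the stand (same axes), 90 mm before the rail's centre line, 233.5 mm up: midway between the two hook bottoms if the hook bar were clamped centrally. It is really clamped up to 24 mm either way along y, which is not measured: feel or look for it. Height and x are true. Hung, the ring centres lie 9 mm and the case's centre 103.5 mm below this height, on the line of the hooks.
- hook_left (a point): Nominal hook bottom (wire centre), 120 mm from hang along +y; the real one is off along y as the bar is. The 6 mm wire comes level from the bar, 6.5 mm to the +y side of the bottom, turns square to -y at this x, runs level to 6 mm on the -y side, then slopes up to its tip, 10 mm to the -y side and 9 mm higher (top of tip 12 mm above the bottom's centre line).
- hook_right (a point): The same for the other hook, 120 mm from hang along -y. Both open to -y: rings go over the tips moving along +y, ring centres 4.5 mm above this point (4.5 mm free above and below), until they meet the straight wires, a rigid stop about 1 mm past the hook's middle. A ring down in the bottom has 4 mm of play along y.
- calculator_mid (a point): Bystander: grey desk calculator, 150 x 110 x 28 mm, loose; point in its middle, 12 mm up.
- coin_box_mid (a point): Bystander: dark wooden presentation box for coins, 110 x 140 x 28 mm with its lid standing up (to 127 mm) along the +x edge, loose; point in the middle of the lower part, 14 mm up.
- loupe: Bystander: small steel folding loupe, 60 x 26 x 16 mm, loose; origin under its body.
- album_mid (a point): Bystander: flat album, 200 x 150 x 22 mm, loose; point in its middle, 11 mm up.
Things that resemble listed ones, but are neither listed nor needed, are in the scene too. What is meant by the foot is not red or white, and is the larger of those in its own colour.

How it is judged:
By the outcome, as a careful person would: the job done as asked, in the order asked, and still so for the second after the job is handed in, with the robot touching nothing.
It also fails if it takes over 54 s, if anything falls off the work surface, if the arm or the gripper's body presses on something with over 40 N, if the wrist force passes 120 N, or if a joint passes its speed limit or range.

ROBOT

A 6-joint arm with a two-finger parallel gripper is mounted at the origin on the work surface. World frame = base frame: x ahead of the robot, y to its left, z up, the work surface at z = 0. Lengths are in mm, angles in rad, forces in N, time in s.
With the tool pointing down it reaches from about 350 to 975 mm from the base axis. Payload 7.1 kg.
Tool frame: the origin (TCP) lies midway between the tips of the shut fingers; the grasp point (between the pads) lies 19 mm behind it (ctrl.hold_point_z is the distance from the TCP to the grasp point, in mm); x points along the fingers, y is the direction in which the jaws open and shut, and the axes are right-handed (so a half turn about x gives the same grasp; the last joint's range is limited). The gripper opens to 88 mm and grips with 3 to 60 N. Pads are 20 mm wide; open, the fingers measure 115 mm over their backs; the gripper's body (75 mm by 178 mm) begins 61 mm behind the grasp point.
Start: joints at [1.305, 0.423, 1.63, -0, 1.089, -0.019], TCP at [152.657, 606.053, 202.075] pointing down, gripper open.
Joint ranges: [-3, 3], [-0.9, 2.11], [0.09, 2.58], [-1.31, 4.45], [0.11, 2.69], [-2.54, 2.54]. Speed limits (rad/s): [2.39, 2.39, 3.01, 3.14, 3.14, 3.14].

INTERFACE

Orientations are given as a rotation vector (axis times angle).
In Python, from workcell import ctrl, get_image, calibration gives the robot as it stands.
- The arm moves only by the tool move_arm, never from a script. Its argument "rows" is a list of rows, each a list of 5 numbers: the shift along the world's x, y, z in mm, then the turn about the world's z in rad, then the closure, from -1 (fully open) to 1 (shut). In form: [[tx, ty, tz, roll, jaw], ...]. A call has 1 to 12 rows; each row is the pose to reach, as a shift and turn from the pose measured when the call began; what a row does not reach only later rows make up. A row lasts 1/8 s, in which the tool goes at most 62.5 mm and 10.7 degrees, less where a joint would pass 70% of its speed; a pose out of reach is approached as far as the arm can. A call with a gripper value outside its range is refused whole. The fingers move at their own pace and stop on an object; the grip force is fixed at half the most. Time passes only in rows, so rows that repeat a pose let the fingers close. It gives the time, the measured TCP pose, the force and the opening at its end, in the units of the state.
- ctrl.get_obs(): the state, without advancing time (a new reading comes with each control period).
- get_image(name): name is "scene" or "top"; returns the picture (384x512x3 uint8, blue, green, red); there is no depth.
- calibration(name): a dict with "fx", "fy", "cx", "cy" (pixels), "D" ([k1, k2, p1, p2, k3] as OpenCV has them; the pictures are not rectified), "view" (4x4, takes a point from world to camera coordinates). Camera axes: x right, y up, looking along -z (the intrinsics and any distortion apply to the point x, -y, -z); pixel columns grow to the right and rows downward; lengths in mm; the calibration is good to about 2 mm. A picture is of the moment at which its call begins. calibration takes no time and is no camera call.
- ctrl.close_job(): hands the job in, once; it reports no verdict.
The state is a dict: "t": time; "qpos": joint angles; "qvel": joint speeds; "joint_torque": joint torques, N m; "ee_pos": TCP position; "orientation": TCP orientation; "ft_force": force on the tool from outside, world axes, zero at the start; "moment": the same for the moment, N m; "width": finger opening in mm.
Only numpy, scipy, OpenCV 4.12 (cv2) and the standard library are available. Lean on these libraries where they do the work, as an engineer would, in place of code of your own. Each camera call takes 0.05 s, during which the arm holds its last target.

## Working session

There is one attempt and no reset: what is moved stays moved. The work goes in short steps, Python scripts to look and compute and a tool call to move; the robot and the scene stay as the last step left them, time stands still between calls to the robot, and variables do not carry over. Pictures are saved under pics/ and viewed, and the job is handed in when it is done.

Besides the shell and the picture viewer there is one more tool, called after "Call:" as name([rows], argument=value, ...), one row to a line, values as JSON. move_arm: Moves the arm, as the interface text tells. Its arguments: {"type":"object","properties":{"rows":{"type":"array"}},"required":["rows"]}

```bash
mkdir -p pics; ls; python3 - <<'E'
from workcell import ctrl,get_image,calibration
import cv2
for n in("scene","top"):
    im=get_image(n);cv2.imwrite(f"pics/{n}0.png",im)
    c=calibration(n);print(n,{k:(v.tolist() if hasattr(v,'tolist') else v) for k,v in c.items()})
print(ctrl.get_obs(),ctrl.hold_point_z)
E
```

```text
pics
scene {'fx': 400.497834607268, 'fy': 400.497834607268, 'cx': 254.09916965799158, 'cy': 194.3270697718032, 'D': [-0.1255031319828208, 0.0, 0.0, 0.0, 0.0], 'view': [[-0.783557270165384, 0.6210397714748149, -0.01864421136655329, 455.3654725768776], [-0.45485000145324805, -0.5529192725006893, 0.6981344815114695, 76.51460995927783], [0.42326053507142775, 0.5555086681086243, 0.7157238567403147, -1474.2164206899886], [0.0, 0.0, 0.0, 1.0]]}
top {'fx': 385.45243459688606, 'fy': 385.45243459688606, 'cx': 243.51682637996007, 'cy': 190.23972654190644, 'D': [-0.0012587984691046575, 0.0, 0.0, 0.0, 0.0], 'view': [[-0.029482450338991793, -0.9995650714162527, -0.0006731468119162926, -67.37621588234741], [0.9965450570107854, -0.02944567274638674, 0.07765888039293149, -518.2065081596139], [-0.07764492558680076, 0.0016187529565085527, 0.9969797616649427, -1239.2799515779836], [0.0, 0.0, 0.0, 1.0]]}
{'t': 0.1, 'qpos': array([ 1.30499681e+00,  4.23726837e-01,  1.63058620e+00, -1.36500038e-05,
        1.08859606e+00, -1.89795101e-02]), 'qvel': array([-6.71106020e-04, -1.51331217e-03, -1.54626302e-03, -9.72826106e-05,
        7.66217585e-04, -7.91834333e-04]), 'joint_torque': array([-3.16899868e-04, -5.45613956e+01, -2.74321783e+01,  6.45697676e-02,
        1.88107841e-02, -5.08679307e-05]), 'ee_pos': array([152.53282279, 605.57265484, 201.4136695 ]), 'orientation': array([ 0.19273579,  1.56227267, -0.19478973]), 'ft_force': array([-0.46190766, -0.48901296,  0.01515088]), 'moment': array([-0.0067733 ,  0.00410235,  0.00149826]), 'width': 87.78003670759382} 18.700000000000003
```

```bash
python3 - <<'E'
import cv2
for n in("scene","top"):
    im=cv2.imread(f"pics/{n}0.png");cv2.imwrite(f"pics/{n}0b.png",cv2.resize(im,(800,600),interpolation=cv2.INTER_CUBIC))
E
```

```text
(no output)
```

View pics/scene0b.png

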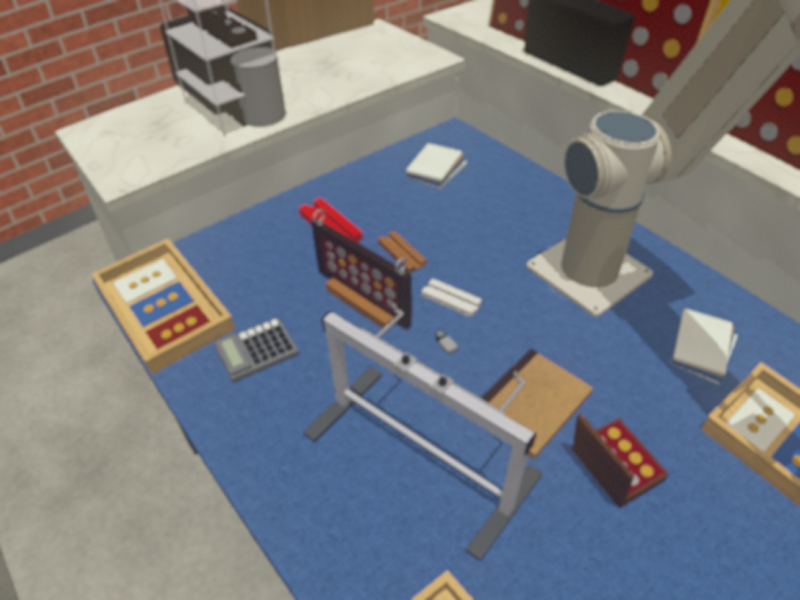

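View pics/top0b.png

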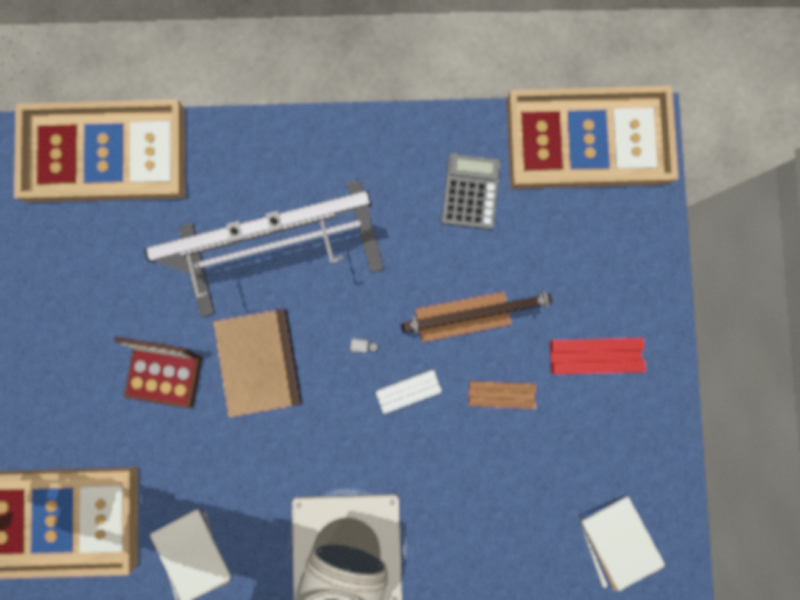

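```bash
cat > h.py <<'E'
import numpy as np,cv2
from workcell import ctrl,get_image,calibration
def proj(n,P):
    c=calibration(n);V=np.array(c['view']);P=np.atleast_2d(np.array(P,float))
    p=P@V[:3,:3].T+V[:3,3];p=p*[1,-1,-1]
    K=np.array([[c['fx'],0,c['cx']],[0,c['fy'],c['cy']],[0,0,1]])
    return cv2.projectPoints(p,np.zeros(3),np.zeros(3),K,np.array(c['D']))[0][:,0]
def ray(n,uv):
    c=calibration(n);V=np.array(c['view'])
    K=np.array([[c['fx'],0,c['cx']],[0,c['fy'],c['cy']],[0,0,1]])
    q=cv2.undistortPoints(np.array([[uv]],float),K,np.array(c['D']))[0,0]
    d=V[:3,:3].T@np.array([q[0],-q[1],-1]);o=-V[:3,:3].T@V[:3,3]
    return o,d
def atz(n,uv,z):
    o,d=ray(n,uv);return o+d*(z-o[2])/d[2]
def tri(a,b):
    o1,d1=ray('scene',a);o2,d2=ray('top',b)
    A=np.stack([d1,-d2],1);s=np.linalg.lstsq(A,o2-o1,rcond=None)[0]
    p,q=o1+s[0]*d1,o2+s[1]*d2
    return (p+q)/2,np.linalg.norm(p-q)
def crop(src,out,x0,y0,w,h):
    im=cv2.imread(src) if isinstance(src,str) else src
    k=min(800/w,600/h);k=int(k)
    c=cv2.resize(im[y0:y0+h,x0:x0+w],None,fx=k,fy=k,interpolation=cv2.INTER_CUBIC)
    for i in range(0,w,10):
        cv2.line(c,(i*k,0),(i*k,6 if i%50 else 14),(0,255,255),1)
        if i%20==0: cv2.putText(c,str(x0+i),(i*k+1,16),0,.35,(0,255,255),1)
    for i in range(0,h,10):
        cv2.line(c,(0,i*k),(6,i*k),(0,255,255),1)
        if i%20==0:cv2.putText(c,str(y0+i),(8,i*k+4),0,.35,(0,255,255),1)
    cv2.imwrite(out,c)
E
python3 - <<'E'
from h import *
print(proj('top',[[0,0,0],[152,605,201]]),proj('scene',[[0,0,0],[152,605,201]]))
crop('pics/top0.png','pics/t_case.png',245,175,120,60)
crop('pics/scene0.png','pics/s_case.png',185,120,100,100)
crop('pics/top0.png','pics/t_rail.png',85,105,170,110)
crop('pics/scene0.png','pics/s_rail.png',190,180,170,180)
E
```

```text
[[222.56553634 351.3810835 ]
 [ -4.80905561 325.62105785]] [[376.28437123 173.7964112 ]
 [535.37119773 268.51802642]]
```

View pics/t_case.png

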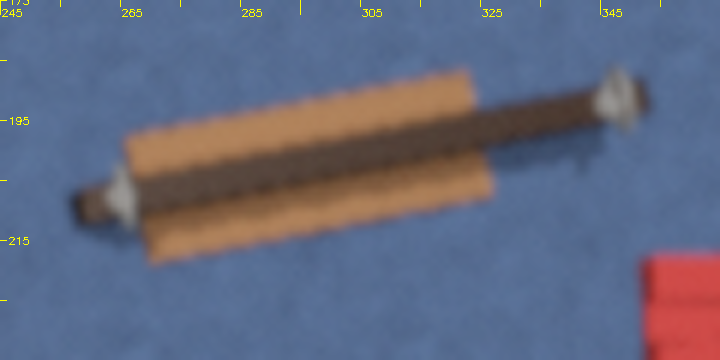

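View pics/s_case.png

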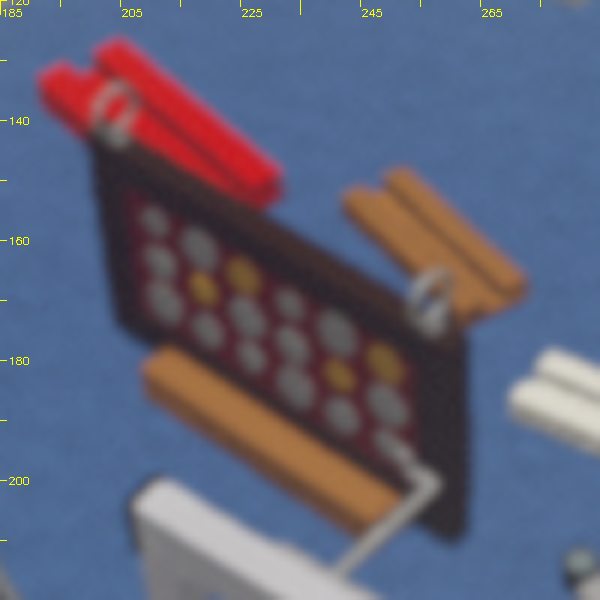

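View pics/t_rail.png

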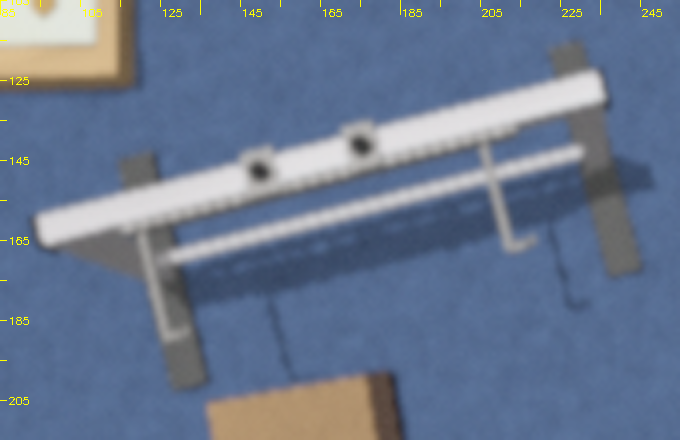

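View pics/s_rail.png

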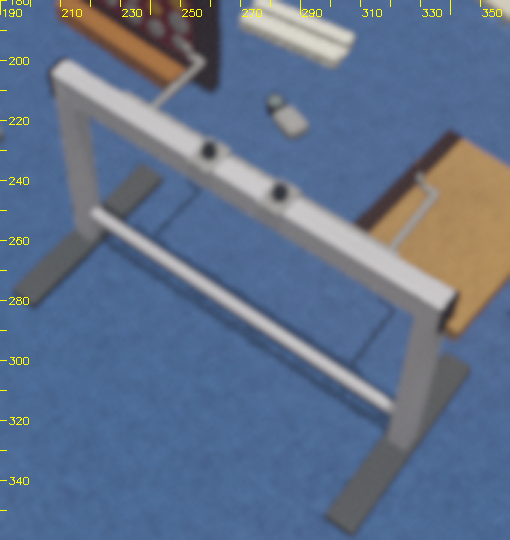

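```bash
python3 - <<'E'
from h import *
np.set_printoptions(precision=1,suppress=True)
def show(n,s,t,z):print(n,'tri',*tri(s,t),'| top@z',atz('top',t,z),'scene@z',atz('scene',s,z))
show('RL',(257,170),(265.3,207.2),179.5)
show('RR',(204.2,138.8),(348.2,191.3),179.5)
show('HLc',(335.3,244.3),(126.7,189.2),233.5)
show('HRc',(257.7,200.7),(212.8,167),233.5)
show('HLt',(329,238.3),(131.7,187.7),244)
show('HRt',(247.3,192.7),(219.2,165),244)
for t in[(94,159.5),(97.5,166.2),(234.2,122.5),(236.2,129.5)]:print(atz('top',t,248.5))
# knobs: top (149.7,147.5),(175,141)
show('K1',(283.5,244),(149.7,147.7),260)
show('K2',(259.5,230.3),(175.2,141.3),260)
show('ftL',0 or (250,205),(282,247),0) if 0 else None
E
```

```text
RL tri [ 453.1 -142.5  180. ] 0.8834129798519144 | top@z [ 453.4 -142.9  179.5] scene@z [ 452.4 -142.7  179.5]
RR tri [ 491.4 -380.6  178.5] 0.9688644620389443 | top@z [ 491.7 -380.7  179.5] scene@z [ 491.8 -379.1  179.5]
HLc tri [511.2 233.9 236. ] 0.4020228833674793 | top@z [511.6 234.5 233.5] scene@z [509.4 232.9 233.5]
HRc tri [564.6   0.1 234. ] 1.851428626669851 | top@z [565.3  -0.5 233.5] scene@z [563.6   0.3 233.5]
HLt tri [514.9 216.6 245.5] 2.2710392809001325 | top@z [514.3 217.8 244. ] scene@z [514.8 215.1 244. ]
HRt tri [572.4 -22.9 250.9] 12.009745446647033 | top@z [568.8 -18.7 244. ] scene@z [572.8 -32.6 244. ]
[593.  317.5 248.5]
[574.6 308.  248.5]
[683.  -62.5 248.5]
[663.6 -67.3 248.5]
K1 tri [618.6 165.3 257.6] 0.789872214735608 | top@z [618.4 164.5 260. ] scene@z [619.6 166.9 260. ]
K2 tri [634.8  96.8 255.8] 0.48480153965387657 | top@z [633.7  96.2 260. ] scene@z [637.   99.3 260. ]
```

```bash
python3 - <<'E'
from h import *
from scipy.spatial.transform import Rotation as R
o=ctrl.get_obs();M=R.from_rotvec(o['orientation']).as_matrix();print(M.round(3));print(np.arctan2(M[1,1],M[0,1]))
crop('pics/top0.png','pics/t_knob.png',135,125,60,40)
E
```

```text
[[-0.     0.244  0.97 ]
 [-0.001  0.97  -0.244]
 [-1.    -0.001 -0.   ]]
1.3239826705539959
```

View pics/t_knob.png

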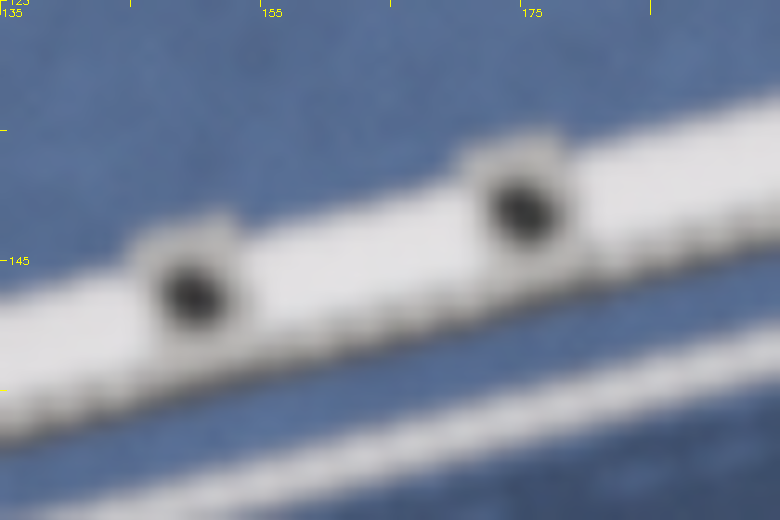

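Call:
move_arm([
  [45, -15, 80, 0, -1],
  [100, -40, 135, -0.1, -1],
  [155, -75, 180, -0.2, -1],
  [200, -115, 200, -0.3, -1],
  [240, -160, 200, -0.4, -1],
  [275, -210, 200, -0.5, -1],
  [305, -265, 200, -0.6, -1],
  [330, -325, 200, -0.7, -1],
  [345, -385, 200, -0.8, -1],
  [355, -445, 200, -0.9, -1],
  [360, -505, 200, -1.0, -1],
  [360, -565, 200, -1.1, -1],
])

```text
t: 1.6
ee_pos: [509.4, 82.7, 401.0]
orientation: [1.044, 1.307, -1.046]
ft_force: [1.2, 0.5, -0.3]
width: 88.0
```

```bash
cat >> h.py <<'E'
def st():
    from scipy.spatial.transform import Rotation as R
    o=ctrl.get_obs();M=R.from_rotvec(o['orientation']).as_matrix()
    print('t',o['t'],'pos',o['ee_pos'].round(1),'yaw',round(np.arctan2(M[1,1],M[0,1]),4),'F',o['ft_force'].round(2),'M',o['moment'].round(2),'w',round(o['width'],1),'tool x',M[:,0].round(3),'q6',o['qpos'][5].round(2))
E
python3 -c "from h import *;st()"
```

```text
t 1.6 pos [509.4  82.7 401. ] yaw 0.2207 F [ 1.25  0.48 -0.27] M [-0.04  0.05 -0.05] w 88.0 tool x [-0.002 -0.    -1.   ] q6 -0.08
```

Call:
move_arm([
  [0, -60, 0, -0.06, -1],
  [0, -120, 0, -0.06, -1],
  [-10, -180, -20, -0.06, -1],
  [-20, -240, -50, -0.06, -1],
  [-30, -300, -80, -0.06, -1],
  [-37, -344, -110, -0.06, -1],
  [-37, -344, -140, -0.06, -1],
  [-37, -344, -140, -0.06, -1],
  [-37, -344, -140, -0.06, -1],
])

```text
t: 2.72
ee_pos: [473.0, -261.1, 262.0]
orientation: [1.089, 1.281, -1.091]
ft_force: [0.5, 0.2, 0.6]
width: 87.8
```

```bash
python3 - <<'E'
from h import *
st()
a=get_image('top');b=get_image('scene');cv2.imwrite('pics/top1.png',a);cv2.imwrite('pics/scene1.png',b)
crop(a,'pics/t1.png',240,130,140,105);crop(b,'pics/s1.png',180,40,130,150)
E
```

```text
t 2.725 pos [ 473.  -261.1  262. ] yaw 0.1613 F [0.54 0.21 0.57] M [-0.06  0.   -0.04] w 87.8 tool x [-0.001 -0.001 -1.   ] q6 -0.69
```

View pics/t1.png

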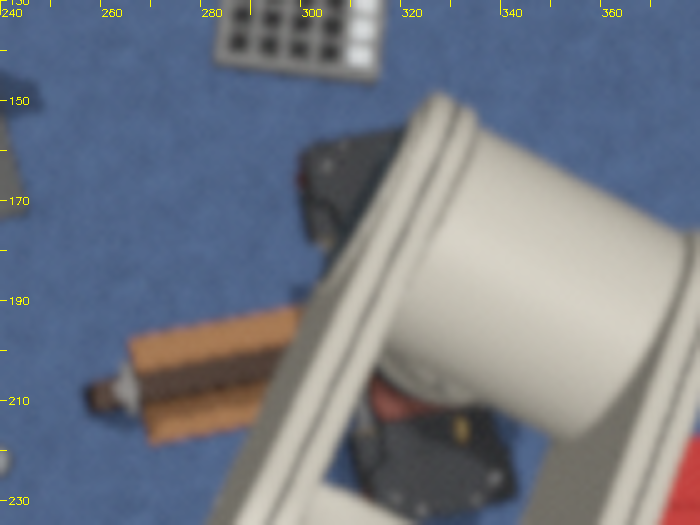

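View pics/s1.png

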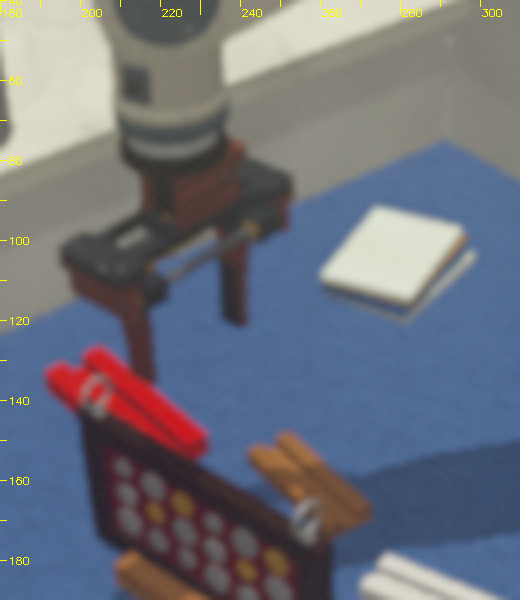

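Call:
move_arm([
  [-0.7, -0.4, -40, 0, -1],
  [-0.7, -0.4, -80, 0, -1],
  [-0.7, -0.4, -105, 0, -1],
  [-0.7, -0.4, -121, 0, -1],
  [-0.7, -0.4, -121, 0, -1],
  [-0.7, -0.4, -121, 0, -1],
])

```text
t: 3.58
ee_pos: [473.6, -261.8, 142.8]
orientation: [1.088, 1.278, -1.089]
ft_force: [-0.1, -0.4, -0.3]
width: 87.9
```

```bash
python3 - <<'E'
from h import *
st()
b=get_image('scene');cv2.imwrite('pics/scene2.png',b)
crop(b,'pics/s2.png',180,80,130,130)
E
```

```text
t 3.575 pos [ 473.6 -261.8  142.8] yaw 0.1622 F [-0.15 -0.35 -0.29] M [-0.05  0.02 -0.01] w 87.9 tool x [ 0.002 -0.003 -1.   ] q6 -0.69
```

View pics/s2.png

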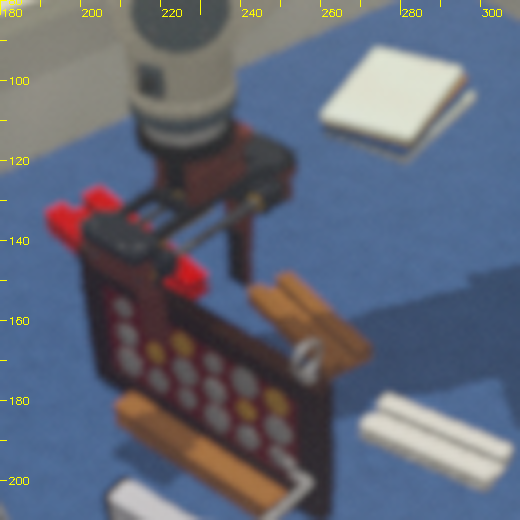

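Call:
move_arm([
  [-0.7, 0, -1, 0, 1],
  [-0.7, 0, -1, 0, 1],
  [-0.7, 0, -1, 0, 1],
  [-0.7, 0, -1, 0, 1],
  [-0.7, 0, -1, 0, 1],
  [-0.7, 0, -1, 0, 1],
])

```text
t: 4.38
ee_pos: [472.9, -261.9, 141.8]
orientation: [1.088, 1.278, -1.089]
ft_force: [-0.0, 0.8, 0.4]
width: 31.0
```

```bash
python3 -c "from h import *;st()"
```

```text
t 4.375 pos [ 472.9 -261.9  141.8] yaw 0.1621 F [-0.04  0.81  0.35] M [-0.03  0.1   0.03] w 31.0 tool x [ 0.002 -0.003 -1.   ] q6 -0.69
```

Still closing (31 mm); wait more.

Call:
move_arm([
  [0, 0, 0, 0, 1],
  [0, 0, 0, 0, 1],
  [0, 0, 0, 0, 1],
  [0, 0, 0, 0, 1],
  [0, 0, 0, 0, 1],
])

```text
t: 5.0
ee_pos: [472.9, -261.9, 141.8]
orientation: [1.088, 1.278, -1.089]
ft_force: [0.2, -0.4, -0.8]
width: 0.7
```

```bash
python3 -c "from h import *;st()"
```

```text
t 5.0 pos [ 472.9 -261.9  141.8] yaw 0.1621 F [ 0.23 -0.4  -0.83] M [-0.1   0.05  0.01] w 0.7 tool x [ 0.002 -0.003 -1.   ] q6 -0.69
```

```bash
python3 - <<'E'
from h import *
b=get_image('scene');cv2.imwrite('pics/scene3.png',b)
crop(b,'pics/s3.png',180,80,130,130)
a=get_image('top');cv2.imwrite('pics/top3.png',a);crop(a,'pics/t3.png',240,130,140,105)
E
```

```text
(no output)
```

View pics/s3.png

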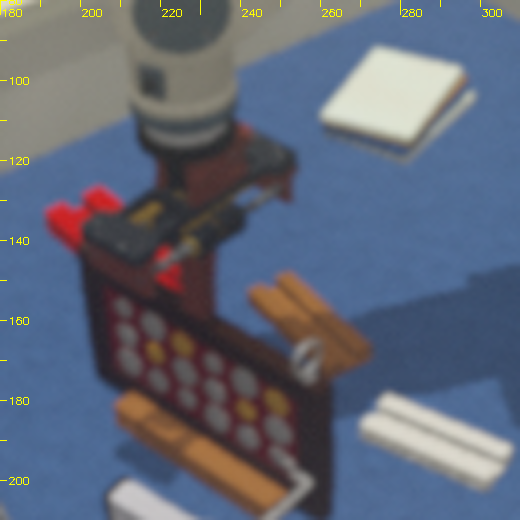

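View pics/t3.png

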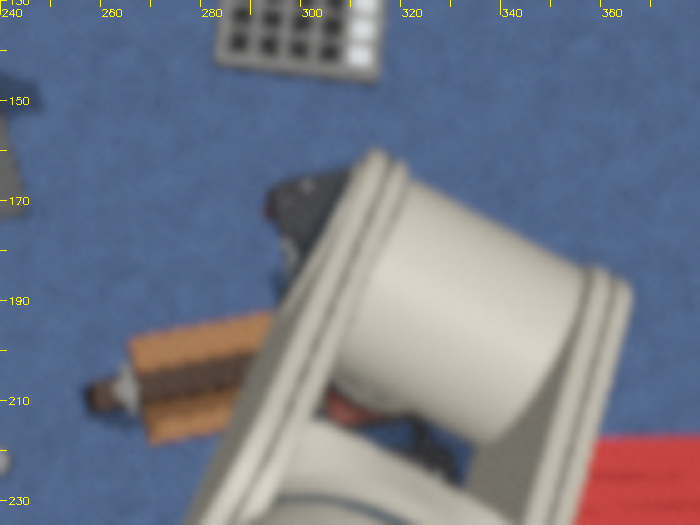

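```bash
python3 - <<'E'
from h import *
np.set_printoptions(precision=1,suppress=True)
P=[[472.9,-261.9,141.8],[472.9,-261.9,160],[472.9,-261.9,200],[472.9,-261.9,222]]
print(proj('scene',P),proj('top',P))
b=cv2.imread('pics/scene3.png');crop(b,'pics/s3b.png',195,115,60,60)
b=cv2.imread('pics/scene2.png');crop(b,'pics/s2b.png',195,115,60,60)
E
```

```text
[[229.7 162.4]
 [229.3 158.2]
 [228.6 148.7]
 [228.1 143.2]] [[304.8 199.8]
 [305.8 199.5]
 [308.1 198.7]
 [309.4 198.3]]
```

View pics/s3b.png

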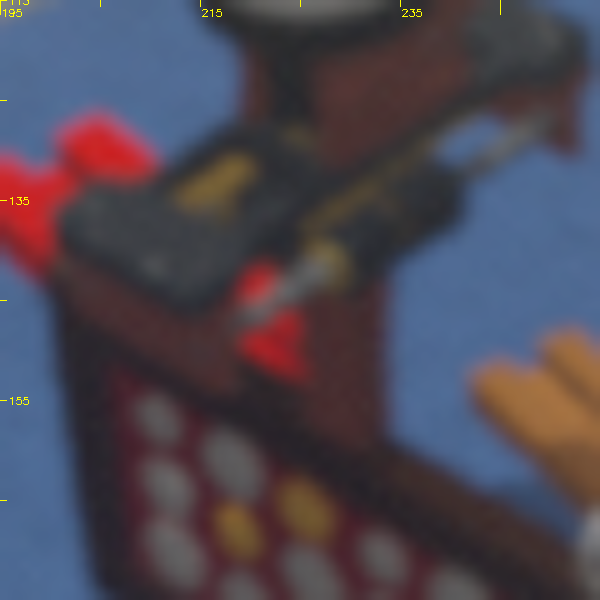

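View pics/s2b.png

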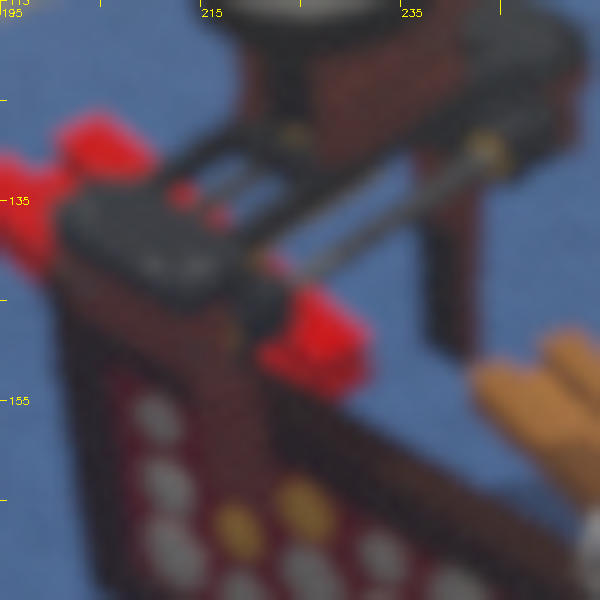

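```bash
python3 - <<'E'
from h import *
np.set_printoptions(precision=1,suppress=True)
y=np.array([.987,.161,0]);n=np.array([-.161,.987,0])
T=np.array([472.9,-261.9,141.8])
for s in(44,57,-44,-57):
  for w in(-10,10):
    print(s,w,proj('scene',[T+s*y+w*n])[0],proj('scene',[T+s*y+w*n+[0,0,18]])[0],proj('scene',[T+s*y+w*n+[0,0,40]])[0])
# case edges predicted
C=np.array([472.3,-261.5,160])
for s in(-9,9):print('edge',s,[proj('scene',[C+s*y+w*n])[0] for w in(-140,0,140)])
for s in(-9,9):print('bottom',s,[proj('scene',[C+s*y+w*n-[0,0,150]])[0] for w in(-140,0,140)])
st()
E
```

```text
44 -10 [218.  167.8] [217.5 163.6] [216.9 158.4]
44 10 [222.3 170.5] [221.9 166.4] [221.3 161.1]
57 -10 [215.1 169.8] [214.6 165.7] [214.  160.5]
57 10 [219.4 172.6] [218.9 168.4] [218.4 163.2]
-44 -10 [236.8 154.6] [236.5 150.5] [236.2 145.3]
-44 10 [241.1 157.1] [240.9 153. ] [240.6 147.8]
-57 -10 [239.5 152.7] [239.2 148.6] [238.9 143.4]
-57 10 [243.8 155.2] [243.6 151.1] [243.3 145.9]
edge -9 [array([202.7, 139.6]), array([231.5, 156.8]), array([263.6, 176.1])]
edge 9 [array([198.8, 142.1]), array([227.6, 159.5]), array([259.7, 179.1])]
bottom -9 [array([207.1, 171.6]), array([234. , 189.2]), array([263.7, 208.6])]
bottom 9 [array([203.5, 174.1]), array([230.4, 191.9]), array([260.1, 211.6])]
t 5.1 pos [ 472.9 -261.9  141.8] yaw 0.1621 F [ 0.6 -0.6  0.4] M [-0.   0.1 -0. ] w 0.7 tool x [ 0. -0. -1.] q6 -0.69
```

```bash
python3 - <<'E'
from h import *
np.set_printoptions(precision=1,suppress=True)
y=np.array([.987,.161,0]);n=np.array([-.161,.987,0])
T=np.array([472.9,-261.9,0])
for z in(222,240):
  print(z,[proj('scene',[T+s*y+w*n+[0,0,z]])[0] for s in(-89,89) for w in(-37.5,37.5)])
T=np.array([473,-261.1,262])
print([proj('scene',[T+s*y+w*n+[0,0,z]])[0] for s in(-50,50) for w in(-10,10) for z in(0,18)])
b=cv2.imread('pics/scene1.png');crop(b,'pics/s1b.png',185,75,75,75)
E
```

```text
222 [array([239.1, 126. ]), array([255.9, 135. ]), array([199.2, 151.9]), array([216. , 162.4])]
240 [array([238.9, 121.5]), array([255.8, 130.5]), array([198.6, 147.4]), array([215.5, 157.8])]
[array([236.4, 124.7]), array([236.1, 120. ]), array([241. , 127.1]), array([240.7, 122.4]), array([213.5, 139.5]), array([212.9, 134.7]), array([218. , 142.1]), array([217.5, 137.4])]
```

View pics/s1b.png

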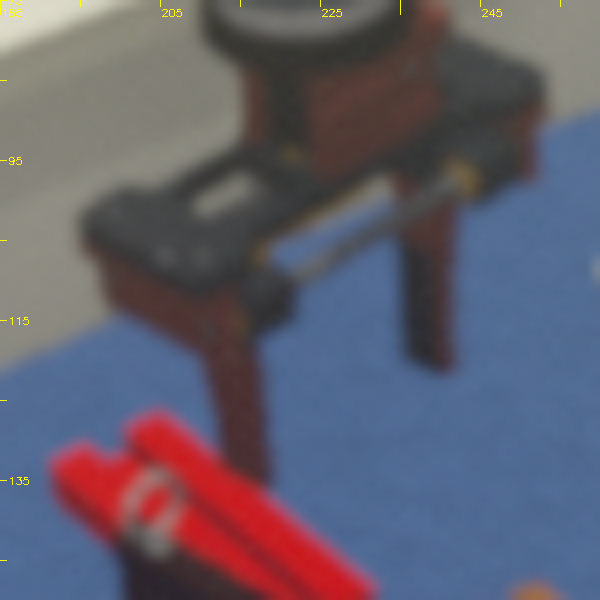

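Call:
move_arm([
  [0, 0, 3, 0, -0.3],
  [0, 0, 5, 0, -0.3],
  [0, 0, 5, 0, -0.3],
  [0, 0, 5, 0, -0.3],
  [0, 0, 5, 0, -0.3],
  [0, 0, 5, 0, -0.3],
  [0, 0, 5, 0, -0.3],
])

```text
t: 5.98
ee_pos: [472.9, -261.8, 146.8]
orientation: [1.088, 1.278, -1.089]
ft_force: [0.1, -0.6, -0.8]
width: 56.9
```

```bash
python3 - <<'E'
from h import *
st()
b=get_image('scene');cv2.imwrite('pics/scene4.png',b);crop(b,'pics/s4b.png',195,115,60,60)
E
```

```text
t 5.975 pos [ 472.9 -261.8  146.8] yaw 0.1621 F [ 0.09 -0.57 -0.8 ] M [-0.05  0.    0.04] w 56.9 tool x [ 0.002 -0.003 -1.   ] q6 -0.69
```

View pics/s4b.png

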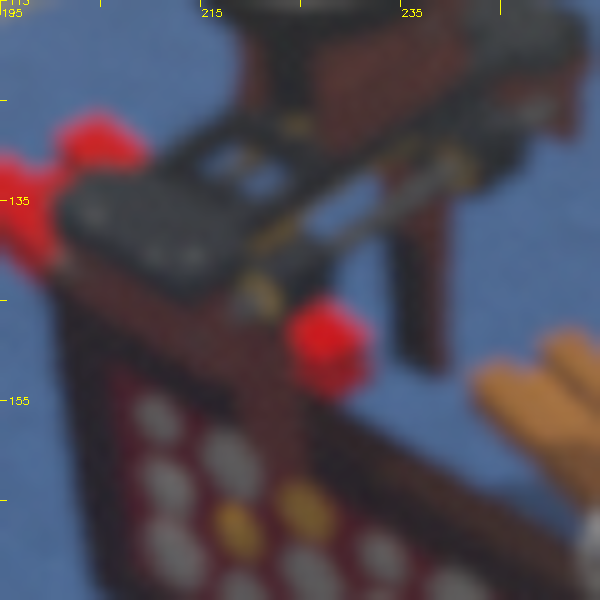

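Call:
move_arm([
  [-0.3, 0, -10, 0, -0.3],
  [-0.3, 0, -20, 0, -0.3],
  [-0.3, 0, -25, 0, -0.3],
  [-0.3, 0, -25, 0, 1],
  [-0.3, 0, -25, 0, 1],
  [-0.3, 0, -25, 0, 1],
  [-0.3, 0, -25, 0, 1],
  [-0.3, 0, -25, 0, 1],
  [-0.3, 0, -25, 0, 1],
  [-0.3, 0, -25, 0, 1],
])

```text
t: 7.28
ee_pos: [472.8, -261.9, 122.0]
orientation: [1.088, 1.277, -1.089]
ft_force: [-0.7, 1.7, 2.8]
width: 17.9
```

```bash
python3 - <<'E'
from h import *
st()
b=get_image('scene');cv2.imwrite('pics/scene5.png',b);crop(b,'pics/s5b.png',185,115,80,75)
E
```

```text
t 7.275 pos [ 472.8 -261.9  122. ] yaw 0.1621 F [-0.72  1.67  2.76] M [-0.    0.05  0.02] w 17.9 tool x [ 0.003 -0.003 -1.   ] q6 -0.69
```

View pics/s5b.png

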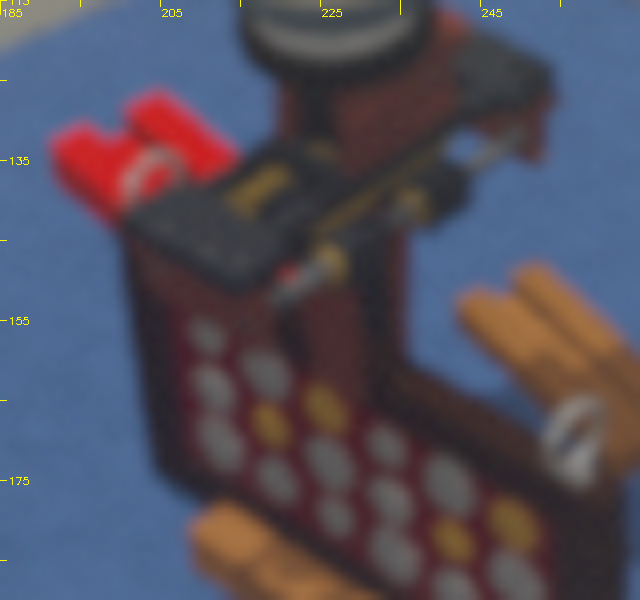

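Call:
move_arm([
  [0, 0, 3, 0, 1],
  [0, 0, 9, 0, 1],
  [0, 0, 18, 0, 1],
  [0, 0, 30, 0, 1],
  [0, 0, 45, 0, 1],
  [0, 0, 56, 0, 1],
  [0, 0, 62, 0, 1],
  [0, 0, 62, 0, 1],
  [0, 0, 62, 0, 1],
])

```text
t: 8.45
ee_pos: [472.5, -261.7, 183.6]
orientation: [1.088, 1.278, -1.089]
ft_force: [0.4, -0.7, -4.4]
width: 17.9
```

```bash
python3 - <<'E'
from h import *
st()
b=get_image('scene');cv2.imwrite('pics/scene6.png',b);crop(b,'pics/s6.png',170,70,130,130)
E
```

```text
t 8.45 pos [ 472.5 -261.7  183.6] yaw 0.1621 F [ 0.4  -0.72 -4.38] M [-0.06  0.04 -0.01] w 17.9 tool x [ 0.002 -0.002 -1.   ] q6 -0.69
```

View pics/s6.png

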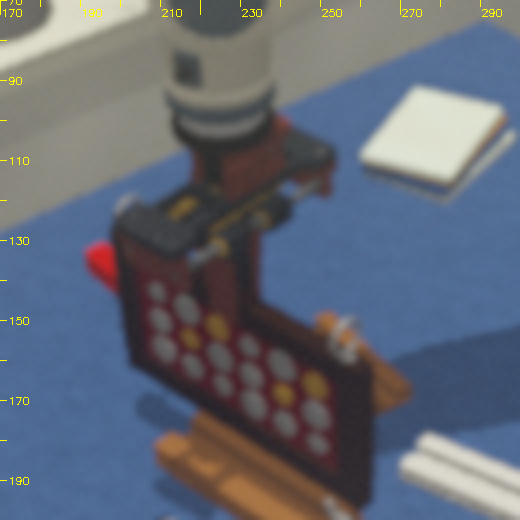

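Call:
move_arm([
  [0, 12, 0, 0.0, 1],
  [0, 38, 0, 0.01, 1],
  [0, 72, 0, 0.02, 1],
  [1, 112, 0, 0.03, 1],
  [2, 154, 0, 0.04, 1],
  [3, 196, 0, 0.05, 1],
  [4, 236, 0, 0.06, 1],
  [5, 270, 0, 0.068, 1],
  [6, 295, 0, 0.068, 1],
  [6, 310, 0, 0.068, 1],
  [6, 317, 0, 0.068, 1],
  [6, 318, 0, 0.068, 1],
])

```text
t: 10.0
ee_pos: [478.3, 56.3, 183.4]
orientation: [1.037, 1.306, -1.038]
ft_force: [0.1, -0.2, -4.9]
width: 18.1
```

Call:
move_arm([
  [0, 0, 0, 0, 1],
  [0, 0, 0, 0, 1],
])

```text
t: 10.25
ee_pos: [478.3, 55.7, 183.4]
orientation: [1.037, 1.306, -1.039]
ft_force: [0.4, 0.1, -4.3]
width: 17.6
```

```bash
python3 - <<'E'
from h import *
st()
b=get_image('scene');cv2.imwrite('pics/scene7.png',b);crop(b,'pics/s7.png',200,120,160,150)
a=get_image('top');cv2.imwrite('pics/top7.png',a);crop(a,'pics/t7.png',95,110,170,120)
E
```

```text
t 10.25 pos [478.3  55.7 183.4] yaw 0.2295 F [ 0.39  0.1  -4.34] M [-0.07  0.06  0.05] w 17.6 tool x [ 0.002 -0.002 -1.   ] q6 -0.13
```

View pics/s7.png

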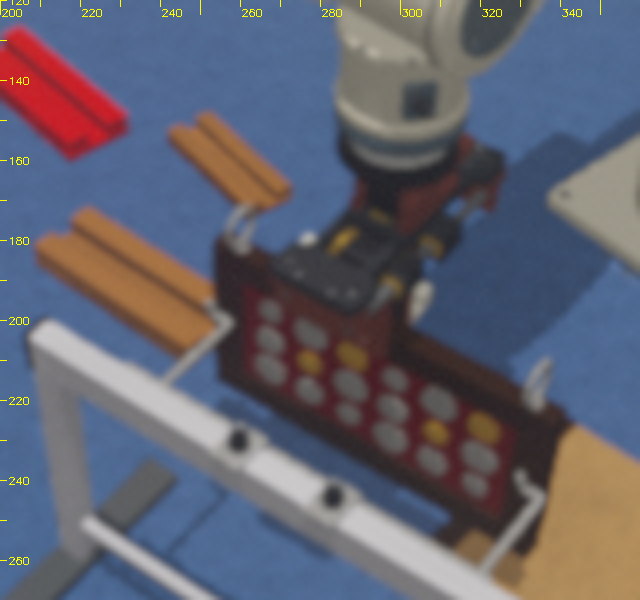

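View pics/t7.png

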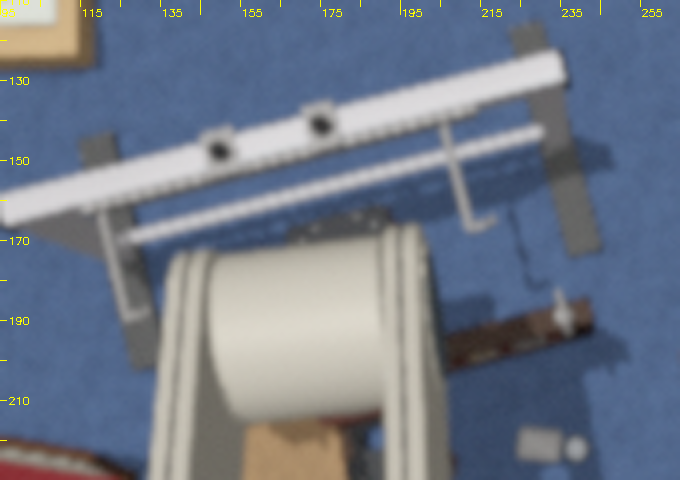

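```bash
python3 - <<'E'
from h import *
np.set_printoptions(precision=1,suppress=True)
R=atz('scene',(260.2,177),240.9);L=atz('scene',(334.5,216.2),240.9);print(R,L,(R+L)/2,np.linalg.norm(R-L),np.arctan2(-(L-R)[0],(L-R)[1]))
print('top R',atz('top',(235.7,188.7),240.9),tri((260.2,177),(235.7,188.7)))
yw=.2295;u=np.array([-np.sin(yw),np.cos(yw),0]);T=np.array([478.3,55.7,240.9])
for w in(-120,120):
    print(w,T+w*u,proj('scene',[T+w*u]),proj('top',[T+w*u]))
crop('pics/scene7.png','pics/s7a.png',240,165,50,50);crop('pics/scene7.png','pics/s7c.png',310,195,50,50)
crop('pics/top7.png','pics/t7a.png',195,150,55,45)
E
```

```text
[505.3 -60.9 240.9] [450.7 172.6 240.9] [478.   55.8 240.9] 239.841165196353 0.2296891855063709
top R [503.6 -61.4 240.9] (array([504.1, -61.7, 239.6]), np.float64(1.0212049971454429))
-120 [505.6 -61.2 240.9] [[260.1 177. ]] [[235.6 188. ]]
120 [451.  172.6 240.9] [[334.4 216.2]] [[149.1 210.8]]
```

View pics/s7a.png

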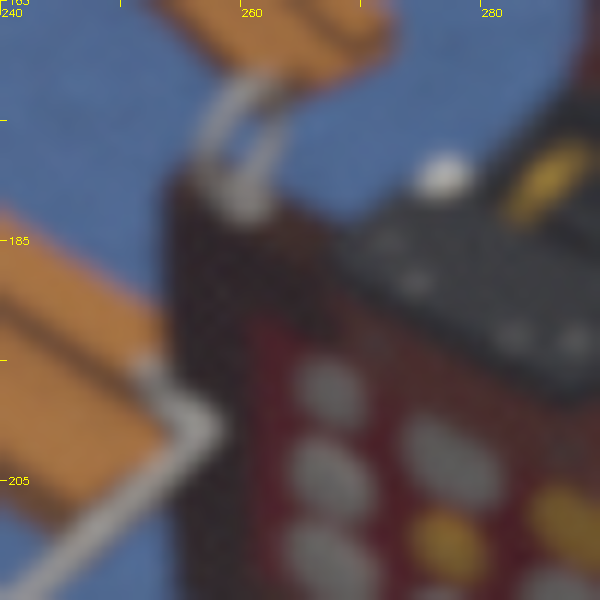

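View pics/s7c.png

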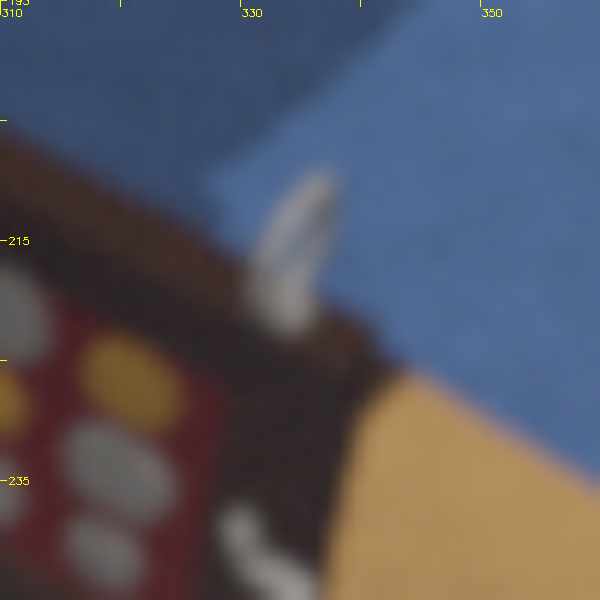

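View pics/t7a.png

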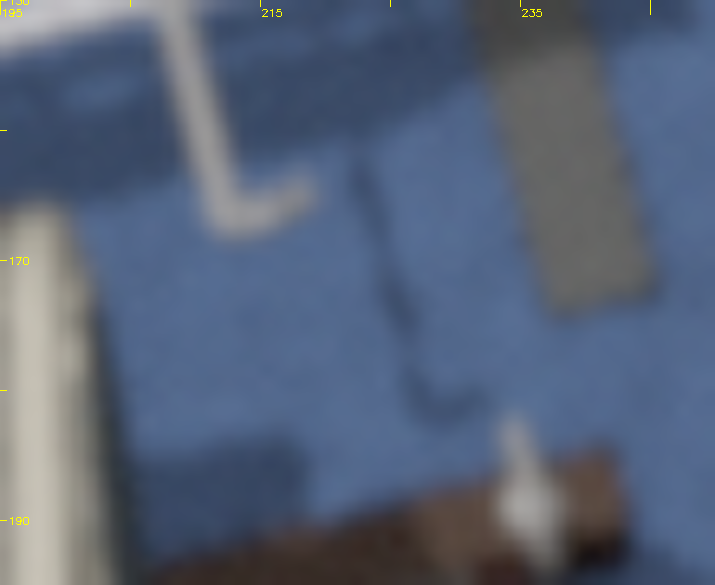

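Call:
move_arm([
  [6, 1.5, -1, 0, 1],
  [18, 4, -2, 0, 1],
  [33, 7.5, -3, 0, 1],
  [48, 11, -3, 0, 1],
  [60, 14, -3, 0, 1],
  [67, 15.5, -3, 0, 1],
  [70, 16, -3, 0, 1],
  [70, 16, -3, 0, 1],
  [70, 16, -3, 0, 1],
])

```text
t: 11.48
ee_pos: [547.9, 71.7, 180.4]
orientation: [1.037, 1.306, -1.039]
ft_force: [0.2, -0.1, -5.1]
width: 17.8
```

```bash
python3 - <<'E'
from h import *
st()
b=get_image('scene');cv2.imwrite('pics/scene8.png',b);crop(b,'pics/s8a.png',215,165,60,50);crop(b,'pics/s8c.png',290,200,60,50)
a=get_image('top');cv2.imwrite('pics/top8.png',a);crop(a,'pics/t8a.png',195,145,55,40)
E
```

```text
t 11.475 pos [547.9  71.7 180.4] yaw 0.2295 F [ 0.2  -0.07 -5.06] M [-0.06  0.12 -0.03] w 17.8 tool x [ 0.001 -0.002 -1.   ] q6 -0.12
```

View pics/s8a.png

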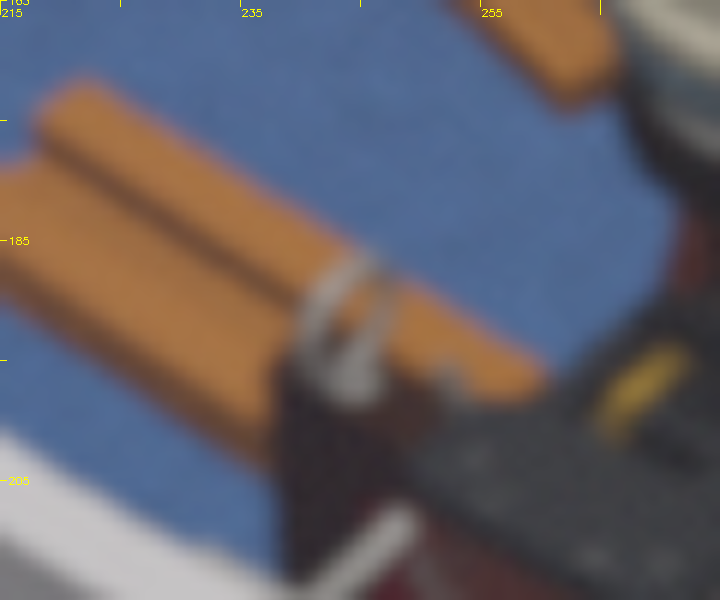

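View pics/s8c.png

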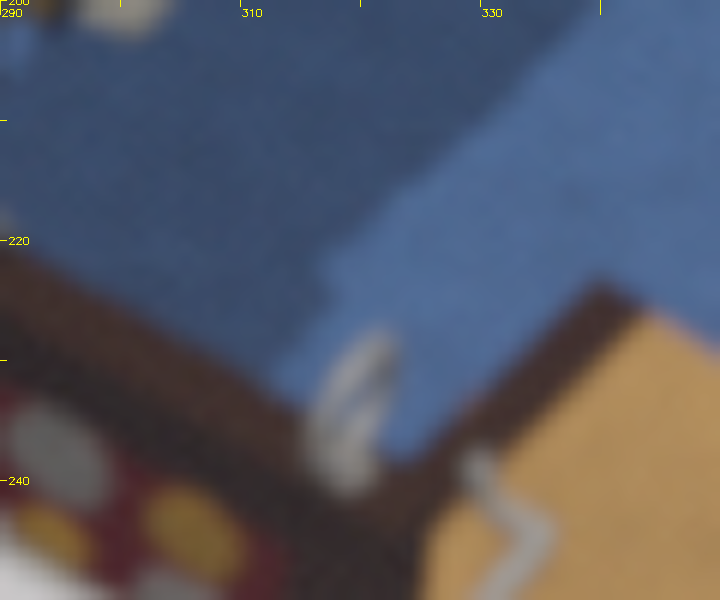

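View pics/t8a.png

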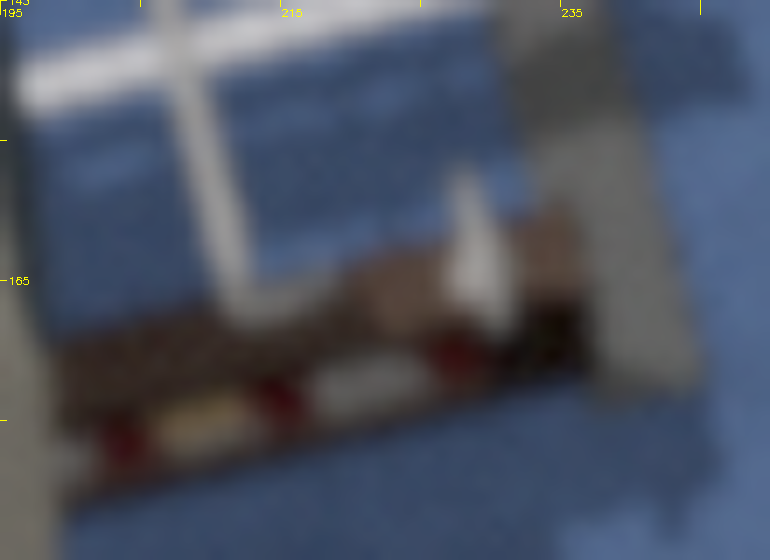

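Call:
move_arm([
  [-0.9, 4, 0, 0, 1],
  [-2.3, 10, 0, 0, 1],
  [-4.1, 17.5, 0, 0, 1],
  [-5.5, 23.5, 0, 0, 1],
  [-6.4, 27.3, 0, 0, 1],
  [-6.8, 29.2, 0, 0, 1],
  [-6.8, 29.2, 0, 0, 1],
  [-6.8, 29.2, 0, 0, 1],
])

```text
t: 12.58
ee_pos: [541.3, 100.8, 180.5]
orientation: [1.037, 1.306, -1.039]
ft_force: [0.0, 0.9, -5.3]
width: 18.1
```

```bash
python3 - <<'E'
from h import *
st()
b=get_image('scene');cv2.imwrite('pics/scene9.png',b);crop(b,'pics/s9a.png',215,165,60,50);crop(b,'pics/s9c.png',290,200,60,50)
a=get_image('top');cv2.imwrite('pics/top9.png',a);crop(a,'pics/t9a.png',195,145,55,40)
E
```

```text
t 12.575 pos [541.3 100.8 180.5] yaw 0.2295 F [ 0.03  0.93 -5.34] M [-0.09  0.04 -0.02] w 18.1 tool x [ 0.002 -0.003 -1.   ] q6 -0.06
```

View pics/s9a.png

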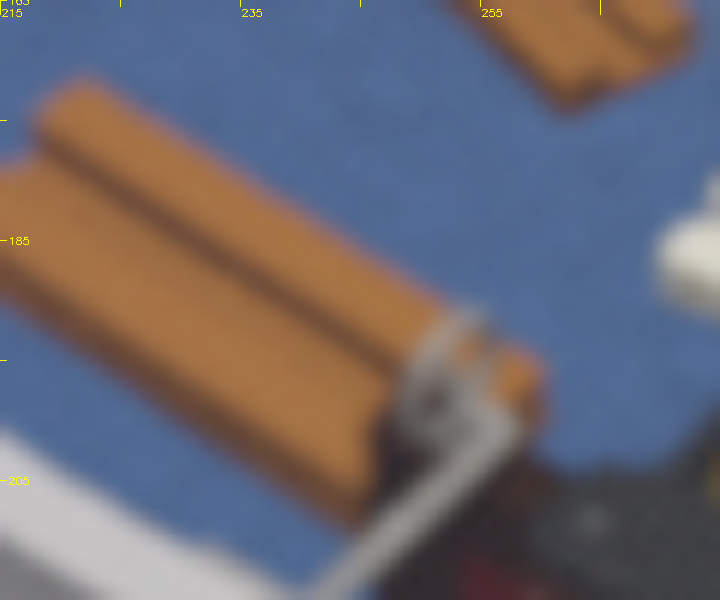

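View pics/s9c.png

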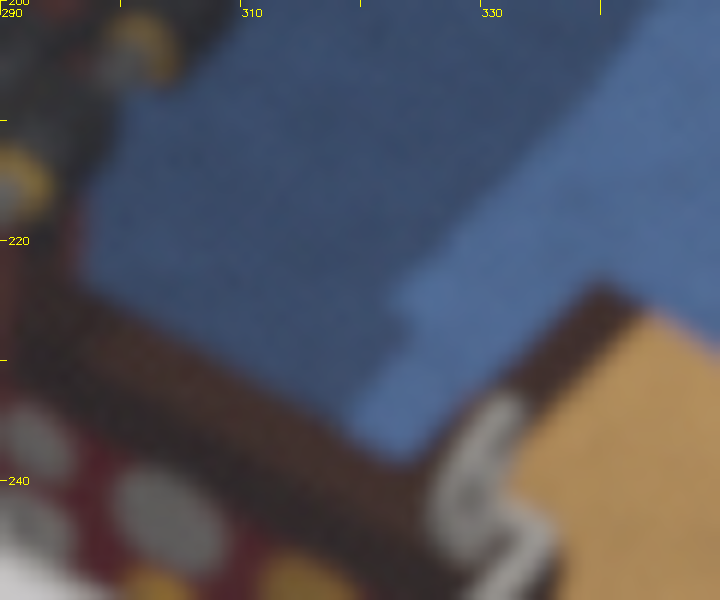

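View pics/t9a.png

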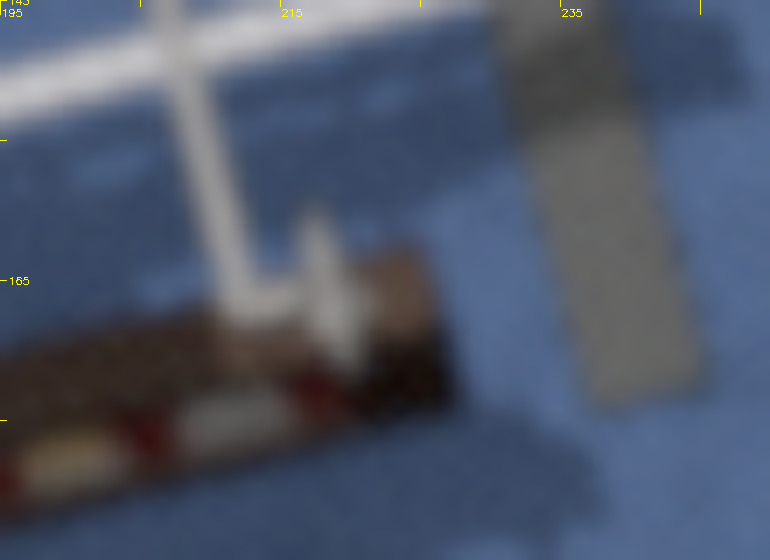

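Call:
move_arm([
  [-0.2, 1, 0, 0, 1],
  [-0.5, 2, 0, 0, 1],
  [-0.7, 3, 0, 0, 1],
  [-0.9, 4, 0, 0, 1],
  [-1.15, 5, 0, 0, 1],
  [-1.4, 6, 0, 0, 1],
  [-1.4, 6, 0, 0, 1],
])

```text
t: 13.55
ee_pos: [539.8, 106.8, 180.5]
orientation: [1.037, 1.306, -1.039]
ft_force: [0.5, 0.4, -5.7]
width: 17.4
```

```bash
python3 -c "from h import *;st()"
```

```text
t 13.55 pos [539.8 106.8 180.5] yaw 0.2294 F [ 0.52  0.4  -5.66] M [-0.05  0.07  0.04] w 17.4 tool x [ 0.002 -0.002 -1.   ] q6 -0.05
```

Call:
move_arm([
  [-0.2, 0.8, 0, 0, 1],
  [-0.35, 1.6, 0, 0, 1],
  [-0.55, 2.4, 0, 0, 1],
  [-0.6, 2.8, 0, 0, 1],
  [-0.6, 2.8, 0, 0, 1],
])

```text
t: 14.18
ee_pos: [539.2, 109.7, 180.5]
orientation: [1.037, 1.306, -1.039]
ft_force: [0.3, 0.1, -4.6]
width: 17.6
```

```bash
python3 -c "from h import *;st()"
```

```text
t 14.175 pos [539.2 109.7 180.5] yaw 0.2295 F [ 0.32  0.07 -4.56] M [-0.06  0.03  0.01] w 17.6 tool x [ 0.002 -0.002 -1.   ] q6 -0.05
```

Call:
move_arm([
  [-0.15, 0.6, 0, 0, 1],
  [-0.25, 1.0, 0, 0, 1],
  [-0.25, 1.0, 0, 0, 1],
])

```text
t: 14.55
ee_pos: [539.0, 110.7, 180.5]
orientation: [1.037, 1.306, -1.039]
ft_force: [-0.3, -0.9, -4.6]
width: 17.8
```

```bash
python3 -c "from h import *;st()"
```

```text
t 14.55 pos [539.  110.7 180.5] yaw 0.2295 F [-0.3  -0.9  -4.59] M [-0.02 -0.01  0.  ] w 17.8 tool x [ 0.002 -0.002 -1.   ] q6 -0.05
```

Call:
move_arm([
  [-0.1, 0.5, 0, 0, 1],
  [-0.2, 0.8, 0, 0, 1],
  [-0.2, 0.8, 0, 0, 1],
])

```text
t: 14.92
ee_pos: [538.8, 111.5, 180.5]
orientation: [1.037, 1.306, -1.039]
ft_force: [-0.4, 0.5, -5.0]
width: 17.5
```

Call:
move_arm([
  [-0.1, 0.4, 0, 0, 1],
  [-0.2, 0.8, 0, 0, 1],
  [-0.2, 0.8, 0, 0, 1],
])

```text
t: 15.3
ee_pos: [538.6, 112.4, 180.5]
orientation: [1.037, 1.306, -1.039]
ft_force: [1.0, 0.3, -5.0]
width: 18.0
```

```bash
python3 -c "from h import *;st()"
```

```text
t 15.3 pos [538.6 112.4 180.5] yaw 0.2296 F [ 0.96  0.34 -5.02] M [-0.09  0.02 -0.01] w 18.0 tool x [ 0.002 -0.002 -1.   ] q6 -0.04
```

Not yet at the stop; look before going on.

```bash
python3 - <<'E'
from h import *
b=get_image('scene');cv2.imwrite('pics/scene10.png',b);crop(b,'pics/s10a.png',235,180,40,30);crop(b,'pics/s10c.png',315,225,40,30)
a=get_image('top');cv2.imwrite('pics/top10.png',a);crop(a,'pics/t10a.png',200,150,40,30)
E
```

```text
(no output)
```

View pics/s10a.png

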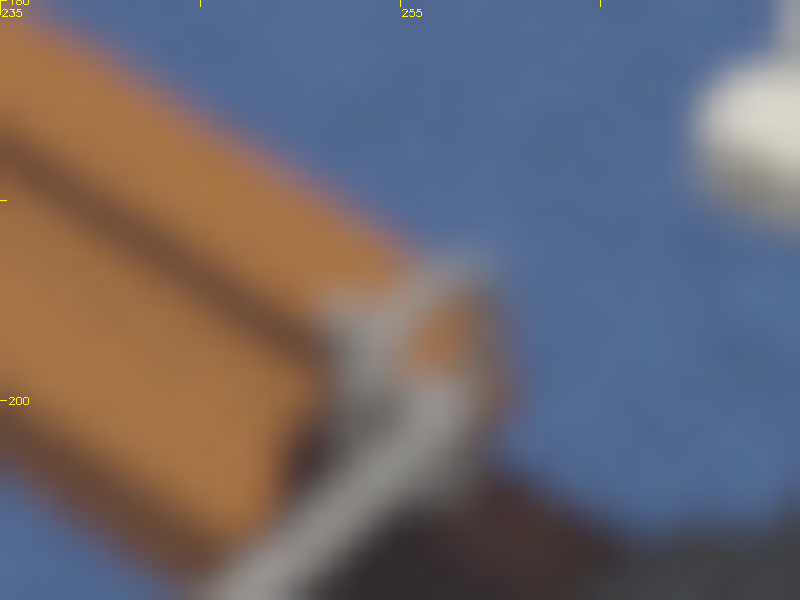

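View pics/s10c.png

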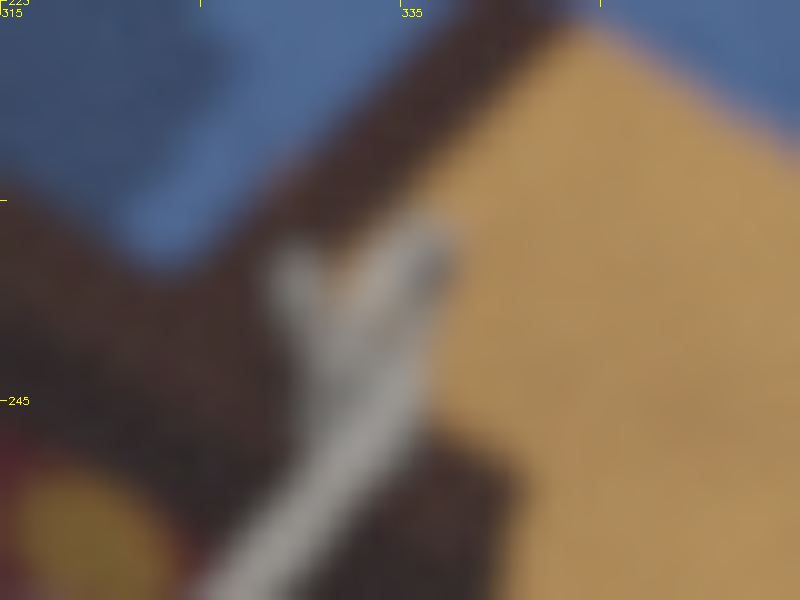

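View pics/t10a.png

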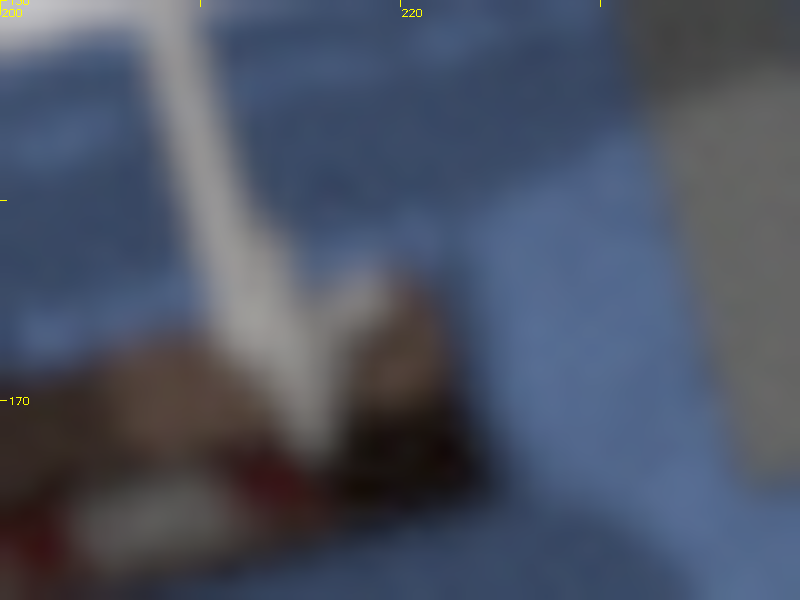

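Call:
move_arm([
  [-0.1, 0.4, 0, 0, 1],
  [-0.1, 0.4, 0, 0, 1],
  [-0.1, 0.4, 0, 0, 1],
])

```text
t: 15.78
ee_pos: [538.5, 112.6, 180.5]
orientation: [1.037, 1.306, -1.039]
ft_force: [1.0, -1.2, -4.9]
width: 17.7
```

Call:
move_arm([
  [-0.1, 0.4, 0, 0, 1],
  [-0.1, 0.4, 0, 0, 1],
  [-0.1, 0.4, 0, 0, 1],
])

```text
t: 16.15
ee_pos: [538.5, 112.8, 180.5]
orientation: [1.037, 1.306, -1.039]
ft_force: [1.4, -3.4, -4.7]
width: 17.8
```

Call:
move_arm([
  [-0.1, 0.4, 0, 0, 1],
  [-0.1, 0.4, 0, 0, 1],
  [-0.1, 0.4, 0, 0, 1],
])

```text
t: 16.52
ee_pos: [538.4, 112.9, 180.5]
orientation: [1.037, 1.305, -1.039]
ft_force: [0.2, -4.9, -5.4]
width: 17.6
```

Call:
move_arm([
  [0.2, -1.0, 0, 0, 1],
  [0.4, -1.9, 0, 0, 1],
  [0.4, -1.9, 0, 0, 1],
  [0.4, -1.9, -2, 0, 1],
  [0.4, -1.9, -4, 0, 1],
  [0.4, -1.9, -6, 0, 1],
  [0.4, -1.9, -8, 0, 1],
  [0.4, -1.9, -10, 0, 1],
  [0.4, -1.9, -11, 0, 1],
  [0.4, -1.9, -11, 0, 1],
  [0.4, -1.9, -11, 0, 1],
])

```text
t: 17.9
ee_pos: [538.9, 111.0, 169.5]
orientation: [1.037, 1.305, -1.039]
ft_force: [-0.5, -0.3, -4.7]
width: 18.0
```

```bash
python3 -c "from h import *;st()"
```

```text
t 17.9 pos [538.9 111.  169.5] yaw 0.2296 F [-0.47 -0.32 -4.7 ] M [-0.06  0.04  0.01] w 18.0 tool x [ 0.002 -0.003 -1.   ] q6 -0.04
```

Call:
move_arm([
  [0, 0, -0.5, 0, 1],
  [0, 0, -1.0, 0, 1],
  [0, 0, -1.5, 0, 1],
  [0, 0, -1.5, 0, 1],
])

```text
t: 18.4
ee_pos: [538.9, 111.0, 168.0]
orientation: [1.037, 1.305, -1.039]
ft_force: [-0.0, 0.7, -4.9]
width: 17.7
```

Call:
move_arm([
  [0, 0, -0.3, 0, 1],
  [0, 0, -0.6, 0, 1],
  [0, 0, -0.6, 0, 1],
])

```text
t: 18.77
ee_pos: [538.9, 111.1, 167.5]
orientation: [1.037, 1.305, -1.039]
ft_force: [-0.4, 0.3, -4.4]
width: 17.7
```

Call:
move_arm([
  [0, 0, -0.3, 0, 1],
  [0, 0, -0.6, 0, 1],
  [0, 0, -0.6, 0, 1],
])

```text
t: 19.15
ee_pos: [539.0, 111.1, 167.2]
orientation: [1.037, 1.305, -1.039]
ft_force: [-0.9, -0.2, 0.2]
width: 17.8
```

Call:
move_arm([
  [0, 0, -0.4, 0, 1],
  [0, 0, -0.4, 0, 1],
  [0, 0, -0.4, 0, 1],
])

```text
t: 19.52
ee_pos: [539.1, 111.1, 167.0]
orientation: [1.037, 1.305, -1.039]
ft_force: [-2.5, -0.1, 3.1]
width: 17.8
```

```bash
python3 - <<'E'
from h import *
st()
b=get_image('scene');cv2.imwrite('pics/scene11.png',b);crop(b,'pics/s11a.png',235,180,40,30);crop(b,'pics/s11c.png',315,225,40,30)
a=get_image('top');cv2.imwrite('pics/top11.png',a);crop(a,'pics/t11a.png',200,150,40,30)
E
```

```text
t 19.525 pos [539.1 111.1 167. ] yaw 0.2296 F [-2.53 -0.14  3.12] M [-0.03  0.42  0.03] w 17.8 tool x [ 0.003 -0.003 -1.   ] q6 -0.04
```

View pics/s11a.png

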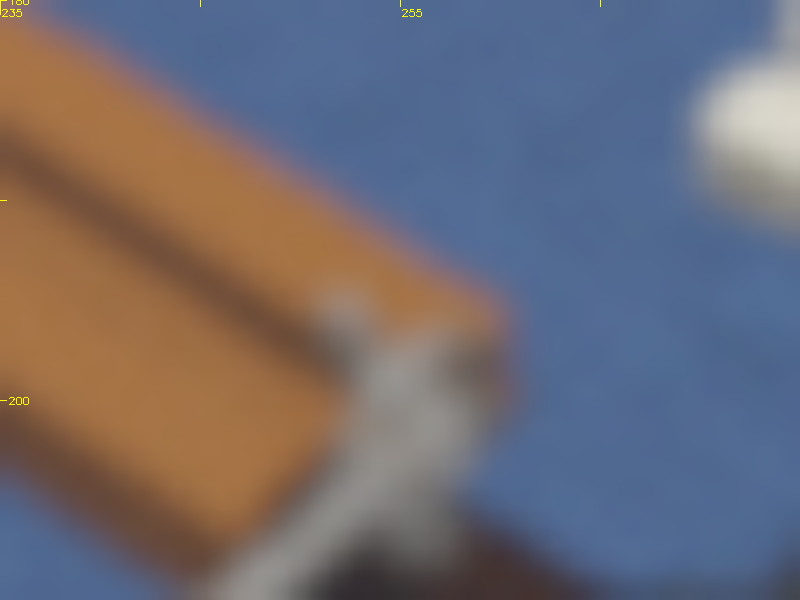

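View pics/s11c.png

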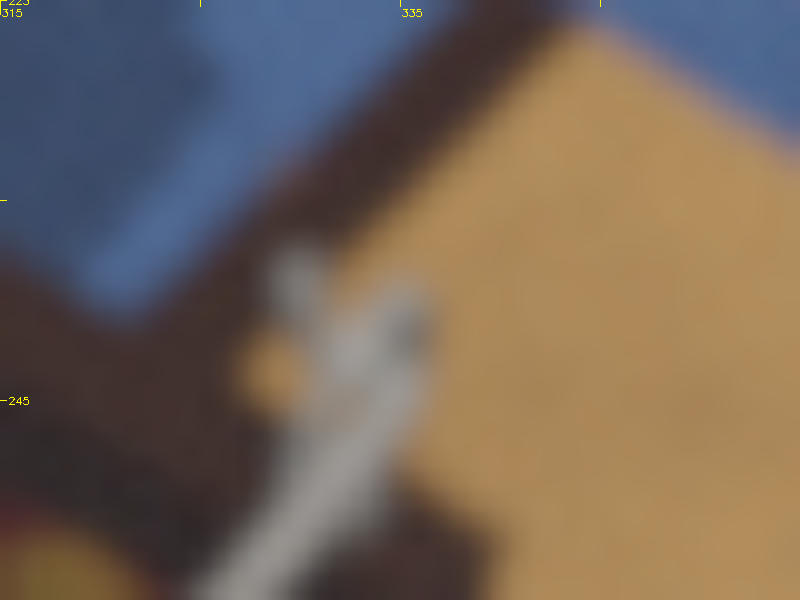

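View pics/t11a.png

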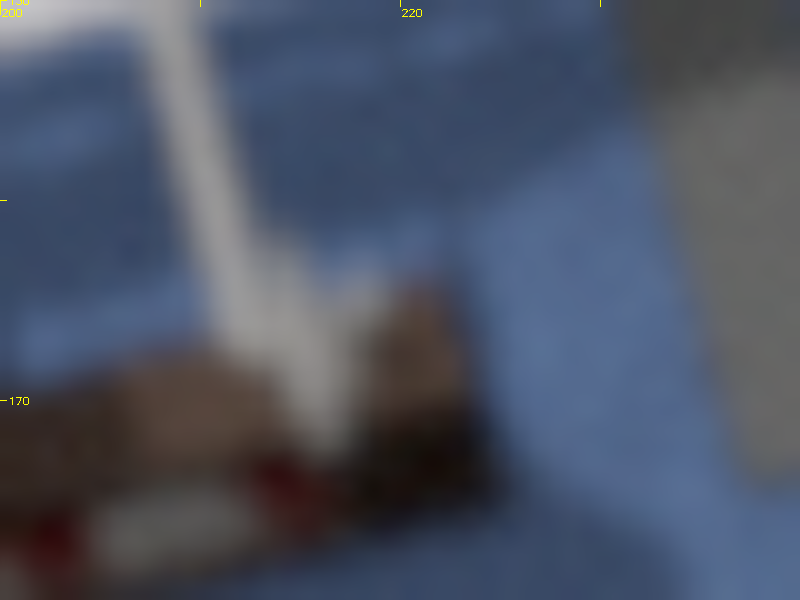

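Call:
move_arm([
  [-0.5, -0.1, 0.2, 0, 1],
  [-1.0, -0.2, 0.2, 0, 1],
  [-1.5, -0.35, 0.2, 0, 1],
  [-1.5, -0.35, 0.2, 0, 1],
])

```text
t: 20.12
ee_pos: [538.3, 110.9, 167.4]
orientation: [1.038, 1.304, -1.038]
ft_force: [3.9, 1.6, -2.0]
width: 17.8
```

```bash
python3 -c "from h import *;st()"
```

```text
t 20.125 pos [538.3 110.9 167.4] yaw 0.2295 F [ 3.89  1.62 -2.  ] M [ 0.12 -0.52 -0.02] w 17.8 tool x [ 0.004 -0.003 -1.   ] q6 -0.04
```

Call:
move_arm([
  [0.2, 0.0, -0.2, 0, 1],
  [0.2, 0.0, -0.2, 0, 1],
  [0.2, 0.0, -0.2, 0, 1],
])

```text
t: 20.5
ee_pos: [538.5, 110.9, 167.2]
orientation: [1.038, 1.304, -1.038]
ft_force: [2.4, 0.5, 0.1]
width: 17.8
```

```bash
python3 -c "from h import *;st()"
```

```text
t 20.5 pos [538.5 110.9 167.2] yaw 0.2295 F [2.45 0.51 0.12] M [ 0.13 -0.18 -0.02] w 17.8 tool x [ 0.004 -0.003 -1.   ] q6 -0.04
```

Call:
move_arm([
  [0.3, 0.05, -0.1, 0, 1],
  [0.3, 0.05, -0.1, 0, 1],
  [0.3, 0.05, -0.1, 0, 1],
])

```text
t: 20.88
ee_pos: [538.6, 110.9, 167.2]
orientation: [1.038, 1.304, -1.038]
ft_force: [0.1, 0.7, 1.8]
width: 18.0
```

```bash
python3 -c "from h import *;st()"
```

```text
t 20.875 pos [538.6 110.9 167.2] yaw 0.2295 F [0.13 0.74 1.78] M [ 0.1   0.07 -0.03] w 18.0 tool x [ 0.004 -0.003 -1.   ] q6 -0.04
```

Hooks carry the full weight with no side force. Open.

Call:
move_arm([
  [0, 0, 0, 0, 0.5],
  [0, 0, 0, 0, 0.3],
  [0, 0, 0, 0, 0],
  [0, 0, 0, 0, -0.2],
  [0, 0, 0, 0, -0.3],
  [0, 0, 0, 0, -0.3],
  [0, 0, 0, 0, -0.3],
  [0, 0, 0, 0, -0.3],
])

```text
t: 21.88
ee_pos: [538.6, 110.9, 167.2]
orientation: [1.038, 1.304, -1.038]
ft_force: [-0.8, -0.5, 0.1]
width: 57.1
```

```bash
python3 - <<'E'
from h import *
st()
b=get_image('scene');cv2.imwrite('pics/scene12.png',b);crop(b,'pics/s12.png',215,140,160,120)
E
```

```text
t 21.875 pos [538.6 110.9 167.2] yaw 0.2296 F [-0.83 -0.51  0.1 ] M [-0.09  0.05  0.01] w 57.1 tool x [ 0.004 -0.003 -1.   ] q6 -0.04
```

View pics/s12.png

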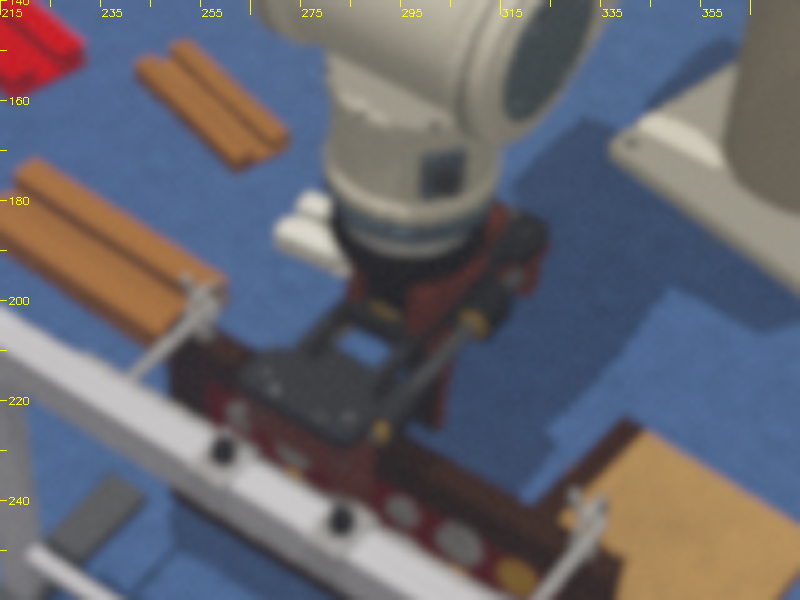

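Released and hanging. Retract straight up, slowly at first, then back.

Call:
move_arm([
  [0, 0, 5, 0, -0.3],
  [0, 0, 15, 0, -0.3],
  [0, 0, 28, 0, -0.3],
  [0, 0, 45, 0, -0.3],
  [0, 0, 70, 0, -0.3],
  [0, 0, 100, 0, -0.3],
  [0, 0, 130, 0, -0.3],
  [-30, 0, 150, 0, -0.3],
  [-70, -40, 160, 0, -0.3],
  [-100, -90, 160, 0, -0.3],
  [-110, -140, 160, 0, -0.3],
  [-110, -190, 160, 0, -0.3],
])

```text
t: 23.42
ee_pos: [427.8, -80.3, 328.8]
orientation: [1.038, 1.302, -1.036]
ft_force: [0.8, 0.2, 0.5]
width: 57.1
```

Call:
move_arm([
  [0, -60, 0, 0, -0.3],
  [0, -120, 0, 0, -0.3],
  [0, -150, 0, 0, -0.3],
  [0, -150, 0, 0, -0.3],
  [0, -150, 0, 0, -0.3],
])

```text
t: 24.05
ee_pos: [427.7, -229.6, 329.3]
orientation: [1.038, 1.302, -1.036]
ft_force: [0.5, 0.3, -0.2]
width: 57.4
```

```bash
python3 - <<'E'
from h import *
st()
b=get_image('scene');cv2.imwrite('pics/scene13.png',b);crop(b,'pics/s13.png',200,160,160,120)
a=get_image('top');cv2.imwrite('pics/top13.png',a);crop(a,'pics/t13.png',85,105,200,150)
cv2.imwrite('pics/top13b.png',cv2.resize(a,(800,600)))
E
```

```text
t 24.05 pos [ 427.7 -229.6  329.3] yaw 0.23 F [ 0.49  0.29 -0.15] M [-0.02  0.07 -0.01] w 57.4 tool x [ 0.006 -0.003 -1.   ] q6 -0.75
```

View pics/s13.png

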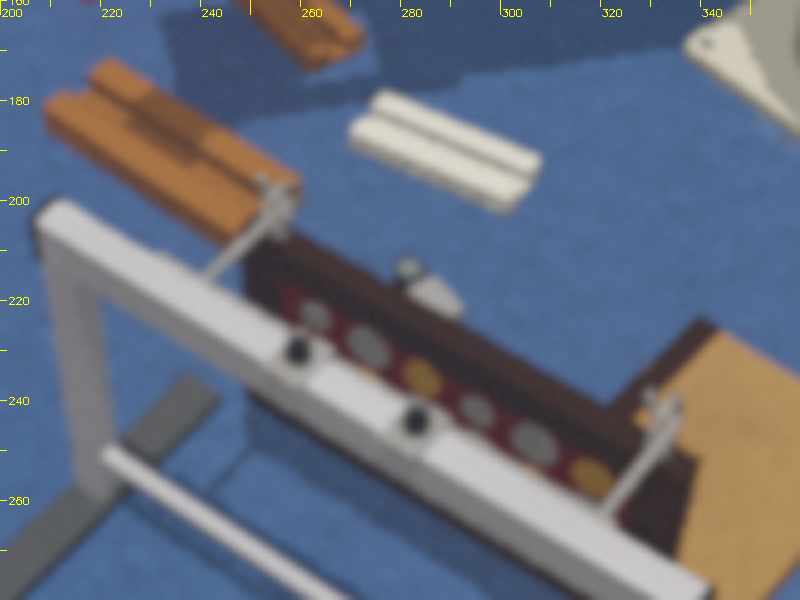

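View pics/top13b.png

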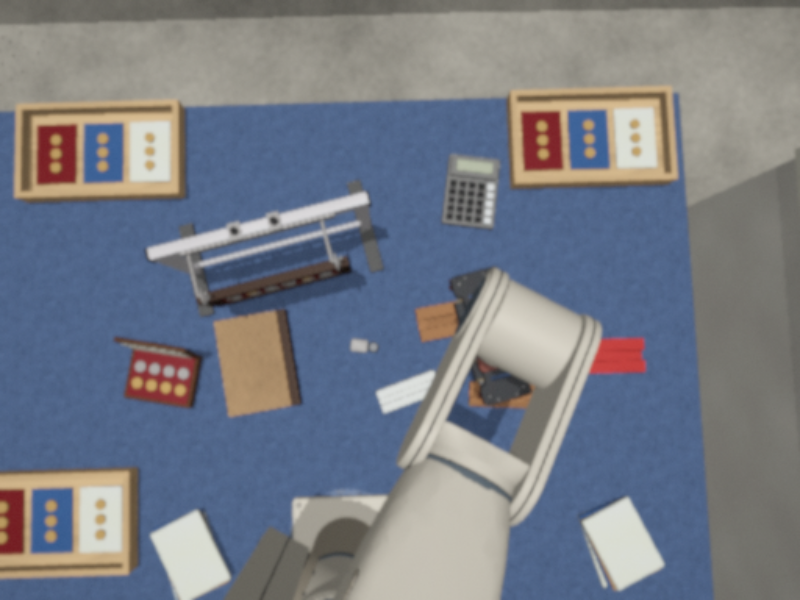

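The case hangs level by both rings: the right ring is at scene pixel (255,202), the left at (331,244). The calculator, coin box, album and loupe are where they were at the start, and the arm is clear of everything.

```bash
python3 - <<'E'
from h import *
print(ctrl.close_job())
E
```

```text
the job is handed in; nothing more can be done
None
```

The coin case hangs level by both rings on the display rail's hooks, released and with the arm clear of it. I handed the job in at about 24 s of the 54 s allowed.

- **Grasp:** My first close missed. It shut empty just above the case, because in the pictures the fingertips sit about 19 mm higher than the reported TCP. The case had not moved, so I reopened, lowered by that amount and gripped it at 17.9 mm.
- **Hanging:** From the pictures I put the hook bar about 7 mm off centre along +y. I brought the rings in from the open side and felt the stop at roughly 5 N, about 1 mm beyond where I expected it. I then backed off about 2 mm and lowered in half-millimetre steps until the hooks took the weight.
- **Before letting go:** While lowered it showed a sideways load of up to about 4 N, so I re-centred it. The force was then near zero sideways and the hooks carried the full weight.
- **Last checks:** The final pictures show both rings in the hooks, with the calculator, coin box, album and loupe where they started. Force on the tool was about zero. The ring heights in the hooks were judged by eye and by the height at contact, which came out at the expected value to within about 0.5 mm.

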